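# Snap the coil card onto its barbed standoffs under the jack rail

### The job

Two look-alike cards lie on the test desk, but the coil can of one is empty: feel which is the heavy one and fit it on the four barbed standoffs of the grey chassis, component side up, its rear edge under the jack rail, pressing it down with care, not hard enough to crack it, until it has clicked past the barbs of all four and sits fully home. Leave the light card lying flat on the desk, clear of the chassis, do not disturb the other loose parts, and let go.

Things in the scene. Friction and masses are not known exactly. Their poses are not given: they have to be found in the camera images.
- chassis: Fixed grey steel pan, 124 mm (x) by 204 mm (y), floor 4 mm thick, rims 12 mm high; origin at the centre of its underside on the desk, +x towards its rail side, which is turned away to the robot's left. Four white nylon standoffs stand on it at (x, y) = (-22, +-56) and (33, +-56) mm (see post0, post1); a jack rail bridges its rear (see rail_front). Its other long side (-x), the front, is open.
- seat (a point): Chassis point midway between the four standoff shoulders, 24 mm above the desk: where the centre of the fitted card's underside comes. Axes of the chassis.
- post0 (a point): Standoff at (-22, -56) mm, on its shoulder; the four are alike. A round body 13 mm thick up to z = 24 mm above the desk ends in this shoulder, on which the card rests. Above it is a neck 6 mm thick with a pointed tip ending at z = 40 mm. Two spring barbs stick out of the neck along +y and -y: 12.5 mm across at z = 30 mm, the widest, tapering upward.
- post1 (a point): Standoff at (-22, 56) mm, on its shoulder. How they snap: a card laid on the barbs rests there with its underside about 32 to 33 mm above the desk. Pushing it down takes about 7 to 10 N at each standoff; once its top is under the barbs they spring out over it and it is held, with under 1 mm of play, on the shoulder. They may be snapped one by one or two at a time; all four at once takes too much force.
- post2 (a point): Standoff at (33, -56) mm, at the rear under the rail, on its shoulder.
- post3 (a point): Standoff at (33, 56) mm, at the rear under the rail, on its shoulder.
- rail_front (a point): Chassis point: lower front edge of the black jack rail, mid length. The rail spans x 19 to 47 mm, z 85 to 111 mm and the whole width, on thin brackets at y = +-100 mm (x 42 to 50). It hangs over the rear standoffs: a gripper pointing straight down runs into it there, one leaning back from it by 35 to 45 degrees clears it. A card enters from the front, along +x, above the tips and below the rail.
- card_a: Brown phenolic board, 90 mm (its x) by 132 mm (its y) by 4 mm; origin at the centre of its underside, z up out of the component side. Square holes 9 x 9 mm at (x, y) = (-22, +-56) and (33, +-56) mm, so it fits one way round: its x along the chassis x. Gripped by the closed aluminium coil can at its centre: 30 mm (x) by 34 mm (y), from z = 4 to 38 mm. A skirt 3 mm high at its foot is 33 x 37 mm.
- card_b: The other card: shape, looks and axes are those of card_a. One of the two weighs about 380 g (coil in the can; the one to fit), the other about 160 g (can empty), each within 10 per cent; which is which must be felt. A card cracks if it is pushed onto the standoff shoulders with more than 60 N, all contact forces added up; pushes of up to 35 N are safe.
- card_a_hole0 (a point): card_a: centre of the hole at (-22, -56) mm, on the underside. Where the cards can be pressed: the board is bare at |y| from 20 to 49 mm over its whole length, and for x from -45 to -18 and 18 to 45 mm at |y| from 12 to 49 mm, beside the holes.
- card_a_hole1 (a point): card_a: hole at (-22, 56) mm, on the underside. Low parts on both cards: two white resistor tubes 9 mm thick, lying along x at y = +-58 mm, x -10 to 20; a black tag block 9 mm high at x -40 to -28, |y| up to 10; a grey relay 9 mm high at x 26 to 40, |y| up to 10 mm.
- card_a_hole2 (a point): card_a: hole at (33, -56) mm, on the underside.
- card_a_hole3 (a point): card_a: hole at (33, 56) mm, on the underside.
- card_b_hole0 (a point): card_b: hole at (-22, -56) mm, on the underside.
- card_b_hole1 (a point): card_b: hole at (-22, 56) mm, on the underside.
- card_b_hole2 (a point): card_b: hole at (33, -56) mm, on the underside.
- card_b_hole3 (a point): card_b: hole at (33, 56) mm, on the underside.
- receiver_cup: Bystander: black bakelite receiver cup, 62 mm across, 31 mm high; origin under its centre. Leave it alone.
- resistor_tube: Bystander: white ceramic resistor tube, 75 mm long along its x, 18 mm thick, lying; origin under its centre. Leave it alone.
- plug: Bystander: brass plug body, 75 mm long along its x, 15 mm thick, lying; origin under it. Leave it alone.
- relay_yoke: Bystander: steel relay yoke with its coil, 70 x 26 mm, 38 mm high; origin under its centre. Leave it alone.
- lever_key: Bystander: lever key with a chrome lever, 60 x 22 mm, 74 mm high; origin under its centre. Leave it alone.
Not all that is in view belongs to the job. Leave any orange look-alike of the card_a alone.

How it is judged:
By the outcome, as a careful person would: the job done as asked, in the order asked, and still so for the second after the job is handed in, with the robot touching nothing.
It also fails if it takes over 67 s, if anything falls off the work surface, if the arm or the gripper's body presses on something with over 40 N, if the wrist force passes 120 N, or if a joint passes its speed limit or range.

### The arm

A 7-joint arm with a two-finger parallel gripper is mounted at the origin on the work surface. World frame = base frame: x ahead of the robot, y to its left, z up, the work surface at z = 0. Lengths are in m, angles in rad, forces in N, time in s.
With the tool pointing down it reaches from about 0.4 to 0.85 m from the base axis. Payload 10.4 kg.
Tool frame: the origin (TCP) lies on the centre line of the jaws, within the pads' length; the fingertips stand 17 mm ahead of it and the grasp point (between the pads) lies 2 mm behind it; z points along the fingers, y is the line along which they close (so a half turn about z gives the same grasp; the last joint's range is limited). The gripper opens to 85 mm and grips with 20 to 120 N. Pads are 22 mm wide; open, the fingers measure 114 mm over their backs; the gripper's body (76 mm by 85 mm) begins 54 mm behind the grasp point. The pads swing forward as they close: fully open they stand 13 mm farther back than shut.
Start: joints at [-1.228, 0.332, -0.065, 1.46, 0.022, 1.35, -0.088], TCP at [0.224, 0.584, 0.248] pointing down, gripper open.
Joint ranges: [-2.6, 2.6], [-0.5, 2.12], [-1.47, 1.34], [0.16, 2.42], [-1.27, 4.41], [0.06, 2.06], [-2.6, 2.6]. Speed limits (rad/s): [2.22, 2.22, 2.79, 2.79, 3.14, 3.14, 3.14].

### API

Orientations are given as a unit quaternion [x, y, z, w].
In Python, from workcell import sensors, imaging, order, spotter gives the robot as it stands. The module is installed in compiled form; this text tells all that it offers.
- The arm moves only by the shell command python3 -m inch 'ROWS' [FORCE]. ROWS is JSON, a list that holds one entry, the list of rows, each a list of 7 numbers: the shift along the tool's x, y, z in m, then the turn, a rotation vector about the tool's x, y, z in rad, then the closure, from -1 (fully open) to 1 (shut). In form: [[[x, y, z, ax, ay, az, hand], ...]]. A call has 1 to 10 rows; each row is the pose to reach, as a shift and turn from the pose commanded when the call began, along the tool's axes at that moment; what a row does not reach only later rows make up. A row lasts 1/10 s, in which the tool goes at most 50 mm and 8.59 degrees, less where a joint would pass 70% of its speed; a pose out of reach is approached as far as the arm can. A call with a gripper value outside its range is refused whole. The fingers move at their own pace and stop on an object; FORCE is the grip in N (left out, the last holds). Time passes only in rows, so rows that repeat a pose let the fingers close. It gives the time, the measured TCP pose, the force, the opening and the grip force at its end, in the units of the state.
- sensors.get_obs(): the state, without advancing time (a new reading comes with each control period).
- imaging.camera(name): name is "scene" or "side" or "wrist"; returns the picture (400x640x3 uint8, blue, green, red); there is no depth.
- imaging.calibration(name): a dict with "mtx" (3x3 intrinsics, pixels), "D" ([k1, k2, p1, p2, k3] as OpenCV has them; the pictures are not rectified), "R" (3x3) and "t" (3): a world point X has camera coordinates R X + t; the wrist camera has in their place "tool_from_camera" (4x4, takes a point from camera to tool coordinates, whose origin is the TCP and whose axes are the flange's). Camera axes: x right, y down, z forward; pixel columns grow to the right and rows downward; lengths in m; the calibration is good to about 2 mm. A picture is of the moment at which its call begins: read the wrist's pose just before it. calibration takes no time and is no camera call.
- order.hand_in(): hands the job in; it is judged then, once.
Trained networks look in the newest picture that a camera, given by its name, has taken for a name from the list of things; names that differ only in an ending like _2 or _b are one class to them, and where a whole thing is asked for, a point or a joint stands for the part that bears it (a point fixed in the world has none). Each returns a list of dicts, best first, with "conf" (0 to 1); they miss things now and then, are a little off and sometimes report something else, mostly with a low value. They report only what shows in the picture. A call takes as long as a camera call. They do not tell look-alikes from the thing itself.
- spotter.look_for(label, camera): "pixel" ([column, row] in pixels, amid what is visible of it).
The state is a dict: "clock": time; "joint_pos": joint angles; "joint_velocities": joint speeds; "tau": joint torques, N m; "position": TCP position; "ee_rot": TCP orientation; "ft_force": force on the tool from outside, world axes, zero at the start; "torque": the same for the moment, N m; "grip_width": opening from 0.0 (shut) to 1.0 (fully open); "grasp_force": force on a finger pad.
Only numpy, scipy, OpenCV 4.12 (cv2) and the standard library are available. Lean on these libraries where they do the work, as an engineer would, in place of code of your own. Each camera call takes 0.05 s, during which the arm holds its last target. There are 200 camera calls.

## Working session

There is one attempt and no reset: what is moved stays moved. The work goes in short steps, Python scripts to look and compute and a shell command to move; the robot and the scene stay as the last step left them, time stands still between calls to the robot, and variables do not carry over. Pictures are saved under pics/ and viewed, at most 10 in all, crops included, and the job is handed in when it is done.

```bash
mkdir -p pics; cat > h.py <<'E'
import numpy as np, cv2
from workcell import sensors, imaging, order, spotter
from scipy.spatial.transform import Rotation as R
def cam(n):
    o=sensors.get_obs(); im=imaging.camera(n); c=imaging.calibration(n); 
    if n=='wrist':
        T=np.array(c['tool_from_camera']); W=np.eye(4); W[:3,:3]=R.from_quat(o['ee_rot']).as_matrix(); W[:3,3]=o['position']
        M=np.linalg.inv(W@T); Rm,t=M[:3,:3],M[:3,3]
    else: Rm,t=np.array(c['R']),np.array(c['t'])
    return im,np.array(c['mtx']),np.array(c['D']),Rm,np.ravel(t)
def ray(px,z,K,D,Rm,t):
    u=cv2.undistortPoints(np.array([[px]],float),K,D)[0,0]
    d=Rm.T@np.array([u[0],u[1],1]); o=-Rm.T@t
    return o+d*(z-o[2])/d[2]
def proj(X,K,D,Rm,t):
    return cv2.projectPoints(np.array(X,float).reshape(-1,3),cv2.Rodrigues(Rm)[0],t,K,D)[0].reshape(-1,2)
E
python3 - <<'E'
from h import *
for n in('scene','side'):
    im,K,D,Rm,t=cam(n); cv2.imwrite(f'pics/{n}0.png',im)
    print(n,-Rm.T@t)
    for l,z in [('card_a',.02),('chassis',.0),('seat',.024),('post0',.024),('post1',.024),('post2',.024),('post3',.024),('rail_front',.085),('card_a_hole0',.0),('card_a_hole1',0),('card_a_hole2',0),('card_a_hole3',0)]:
        for r in spotter.look_for(l,n)[:4]:
            print(l,np.round(r['pixel']),round(r['conf'],2),np.round(ray(r['pixel'],z,K,D,Rm,t)[:2],3))
E
```

```text
scene [ 1.49963575 -0.36484328  0.78839939]
card_a [316. 231.] 0.8 [ 0.573 -0.071]
card_a [236. 305.] 0.8 [ 0.784 -0.324]
card_a [240. 246.] 0.75 [ 0.581 -0.282]
card_a [300. 270.] 0.74 [ 0.711 -0.154]
chassis [399. 203.] 0.67 [0.491 0.219]
chassis [296. 270.] 0.4 [ 0.688 -0.161]
seat [400. 203.] 0.72 [0.521 0.204]
post0 [399. 204.] 0.6 [0.525 0.198]
post1 [399. 204.] 0.6 [0.525 0.198]
post2 [399. 204.] 0.6 [0.525 0.198]
post3 [399. 204.] 0.6 [0.525 0.198]
rail_front [398. 204.] 0.81 [0.6   0.151]
card_a_hole0 [199. 200.] 0.96 [ 0.305 -0.368]
card_a_hole0 [238. 245.] 0.91 [ 0.551 -0.284]
card_a_hole0 [235. 304.] 0.7 [ 0.761 -0.326]
card_a_hole1 [199. 200.] 0.96 [ 0.305 -0.368]
card_a_hole1 [238. 245.] 0.91 [ 0.551 -0.284]
card_a_hole1 [235. 304.] 0.7 [ 0.761 -0.326]
card_a_hole2 [199. 200.] 0.96 [ 0.305 -0.368]
card_a_hole2 [238. 245.] 0.91 [ 0.551 -0.284]
card_a_hole2 [235. 304.] 0.7 [ 0.761 -0.326]
card_a_hole3 [199. 200.] 0.96 [ 0.305 -0.368]
card_a_hole3 [238. 245.] 0.91 [ 0.551 -0.284]
card_a_hole3 [235. 304.] 0.7 [ 0.761 -0.326]
side [0.16686346 0.48703335 0.55346785]
card_a [4
[... 631 characters left out ...]
] 0.95 [ 0.555 -0.28 ]
card_a_hole0 [473. 195.] 0.95 [ 0.296 -0.365]
card_a_hole0 [317. 153.] 0.9 [ 0.748 -0.321]
card_a_hole0 [253. 302.] 0.58 [0.526 0.195]
card_a_hole1 [366. 179.] 0.95 [ 0.555 -0.28 ]
card_a_hole1 [473. 195.] 0.95 [ 0.296 -0.365]
card_a_hole1 [317. 153.] 0.9 [ 0.748 -0.321]
card_a_hole1 [253. 302.] 0.58 [0.526 0.195]
card_a_hole2 [366. 179.] 0.95 [ 0.555 -0.28 ]
card_a_hole2 [473. 195.] 0.95 [ 0.296 -0.365]
card_a_hole2 [317. 153.] 0.9 [ 0.748 -0.321]
card_a_hole2 [253. 302.] 0.58 [0.526 0.195]
card_a_hole3 [366. 179.] 0.95 [ 0.555 -0.28 ]
card_a_hole3 [473. 195.] 0.95 [ 0.296 -0.365]
card_a_hole3 [317. 153.] 0.9 [ 0.748 -0.321]
card_a_hole3 [253. 302.] 0.58 [0.526 0.195]
```

```bash
python3 -c "
import cv2,numpy as np
a=cv2.imread('pics/scene0.png');b=cv2.imread('pics/side0.png')
cv2.imwrite('pics/both0.png',cv2.resize(np.vstack([a,b]),(480,600)))"
```

```text
(no output)
```

View pics/scene0.png

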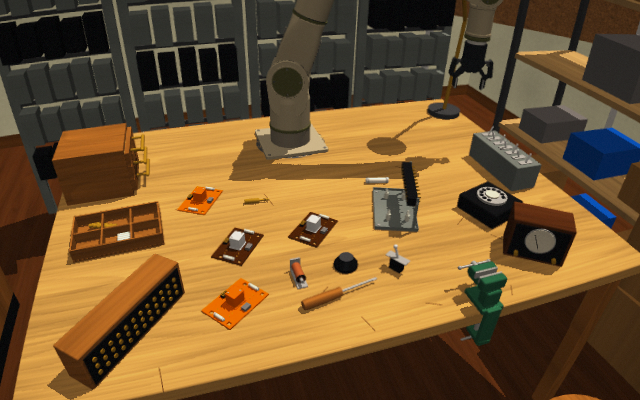

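View pics/side0.png

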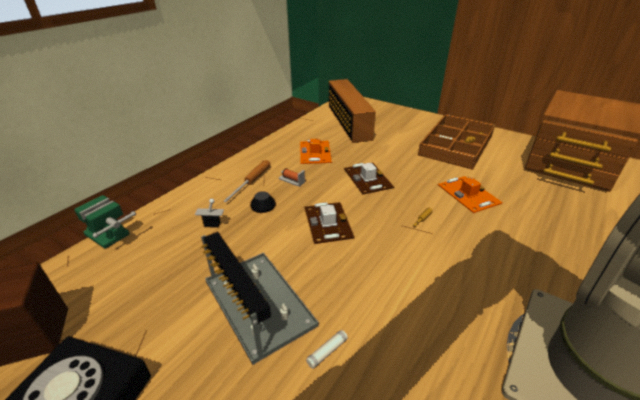

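The two brown cards are the candidates, at scene (238,245) and (313,228). The orange ones at (199,200) and (235,304) are look-alikes to leave alone. The chassis is at scene (396,208), with its rail towards +y. I'll look at it from above on the way.

```bash
cat >> h.py <<'E'
def togo(pos,Rt=None,o=None):
    o=o or sensors.get_obs(); Rc=R.from_quat(o['ee_rot'])
    s=Rc.inv().apply(np.array(pos)-o['position']); 
    r=(Rc.inv()*Rt).as_rotvec() if Rt is not None else np.zeros(3)
    print('shift',np.round(s,4),'rot',np.round(r,4)); return s,r
def down(yaw): # tool z down, tool y axis at world angle yaw
    y=np.array([np.cos(yaw),np.sin(yaw),0]); z=np.array([0,0,-1.]); return R.from_matrix(np.c_[np.cross(y,z),y,z])
def st():
    o=sensors.get_obs(); print('t',round(o['clock'],2),'p',np.round(o['position'],4),'R',np.round(R.from_quat(o['ee_rot']).as_matrix(),3).tolist(),'F',np.round(o['ft_force'],2),'M',np.round(o['torque'],2),'w',np.round(o['grip_width'],3),'g',np.round(o['grasp_force'],1),'q',np.round(o['joint_pos'],2))
E
python3 - <<'E'
from h import *
st(); print(np.round(imaging.calibration('wrist')['tool_from_camera'],3)); print(imaging.calibration('wrist')['mtx'])
o=sensors.get_obs(); togo([.5,.16,.38],R.from_quat(o['ee_rot']))
E
```

```text
t 1.3 p [0.2235 0.5837 0.2483] R [[-0.934, 0.358, 0.0], [0.358, 0.934, 0.0], [0.0, 0.0, -1.0]] F [-0.39 -0.31  0.55] M [ 0.01 -0.    0.01] w 1.0 g 0.0 q [-1.23  0.33 -0.06  1.46  0.02  1.35 -0.09]
[[-0.001 -0.962 -0.272  0.07 ]
 [ 1.    -0.001 -0.001  0.001]
 [ 0.    -0.272  0.962 -0.126]
 [ 0.     0.     0.     1.   ]]
[[291.47098642   0.         321.80796579]
 [  0.         291.47098642 198.48140837]
 [  0.           0.           1.        ]]
shift [-0.4097 -0.2968 -0.1317] rot [0. 0. 0.]
```

```bash
python3 - <<'E'
from h import *
togo([.52,.12,.36],down(0))
E
```

```text
shift [-0.4427 -0.327  -0.1117] rot [ 1.000e-04 -1.000e-04  1.205e+00]
```

```bash
python3 -m inch '[[[0,0,-0.11,0,0,0.15,-1],[-0.443,-0.327,-0.112,0,0,1.205,-1],[-0.443,-0.327,-0.112,0,0,1.205,-1],[-0.443,-0.327,-0.112,0,0,1.205,-1],[-0.443,-0.327,-0.112,0,0,1.205,-1],[-0.443,-0.327,-0.112,0,0,1.205,-1],[-0.443,-0.327,-0.112,0,0,1.205,-1],[-0.443,-0.327,-0.112,0,0,1.205,-1],[-0.443,-0.327,-0.112,0,0,1.205,-1],[-0.443,-0.327,-0.112,0,0,1.205,-1]]]'
python3 -c "
from h import *
st();togo([.52,.12,.36],down(0))"
```

```text
clock: 2.3
position: [0.4652, 0.2051, 0.3492]
ee_rot: [0.707, 0.707, 0.0, -0.0]
ft_force: [0.9, 0.6, 0.7]
grip_width: 0.996
grasp_force: 0.0
t 2.3 p [0.4652 0.2051 0.3492] R [[0.0, 1.0, 0.001], [1.0, -0.0, 0.001], [0.001, 0.001, -1.0]] F [0.86 0.63 0.66] M [ 0.06 -0.04  0.05] w 0.996 g 0.0 q [-0.85  0.02  0.35  1.61 -0.01  1.51 -0.5 ]
shift [-0.085   0.0548 -0.0108] rot [ 0.0006 -0.0008 -0.0004]
```

```bash
python3 -m inch '[[[-0.085,0.055,-0.01,0,0,0,-1],[-0.085,0.055,-0.01,0,0,0,-1],[-0.085,0.055,-0.01,0,0,0,-1],[-0.085,0.055,-0.01,0,0,0,-1],[-0.085,0.055,-0.01,0,0,0,-1]]]'
python3 - <<'E'
from h import *
st()
im,K,D,Rm,t=cam('wrist'); cv2.imwrite('pics/w1.png',im)
for l,z in [('card_a',.025),('card_a_hole0',.004),('card_a_hole1',.004),('card_a_hole2',.004),('card_a_hole3',.004),('chassis',.0),('seat',.024),('post0',.03),('post1',.03),('post2',.03),('post3',.03),('rail_front',.085),('receiver_cup',.015),('resistor_tube',.01),('plug',.01),('relay_yoke',.02),('lever_key',.03)]:
    for r in spotter.look_for(l,'wrist')[:4]:
        print(l,np.round(r['pixel']),round(r['conf'],2),np.round(ray(r['pixel'],z,K,D,Rm,t)[:2],3))
E
```

```text
clock: 2.8
position: [0.519, 0.1232, 0.3585]
ee_rot: [0.707, 0.708, -0.0, -0.0]
ft_force: [-0.2, -0.5, 0.2]
grip_width: 1.002
grasp_force: 0.0
t 2.8 p [0.519  0.1232 0.3585] R [[-0.002, 1.0, -0.0], [1.0, 0.002, 0.0], [0.0, -0.0, -1.0]] F [-0.21 -0.5   0.25] M [ 0.03 -0.04 -0.03] w 1.002 g 0.0 q [-0.74  0.08  0.45  1.54 -0.04  1.53 -0.28]
card_a [331. 266.] 0.77 [ 0.535 -0.061]
card_a_hole0 [328. 331.] 0.48 [ 0.53  -0.214]
card_a_hole1 [328. 331.] 0.48 [ 0.53  -0.214]
card_a_hole2 [328. 331.] 0.48 [ 0.53  -0.214]
card_a_hole3 [328. 331.] 0.48 [ 0.53  -0.214]
chassis [319. 111.] 0.94 [0.513 0.201]
seat [319. 113.] 0.59 [0.514 0.198]
seat [331. 263.] 0.35 [ 0.535 -0.054]
post0 [319. 116.] 0.62 [0.515 0.194]
post1 [319. 116.] 0.62 [0.515 0.194]
post2 [319. 116.] 0.62 [0.515 0.194]
post3 [319. 116.] 0.62 [0.515 0.194]
rail_front [217. 106.] 0.58 [0.381 0.206]
receiver_cup [429. 240.] 0.79 [ 0.706 -0.016]
receiver_cup [327. 331.] 0.71 [ 0.529 -0.206]
receiver_cup [330. 268.] 0.35 [ 0.534 -0.069]
resistor_tube [220. 108.] 0.81 [0.359 0.206]
plug [241. 330.] 0.73 [ 0.36  -0.209]
plug [328. 332.] 0.59 [ 0.531 -0.212]
plug [331. 265.] 0.52 [ 0.535 -0.066]
relay_yoke [412. 311.] 0.59 [ 0.688 -0.157]
lever_key [464. 182.] 0.66 [0.747 0.092]
```

View pics/w1.png

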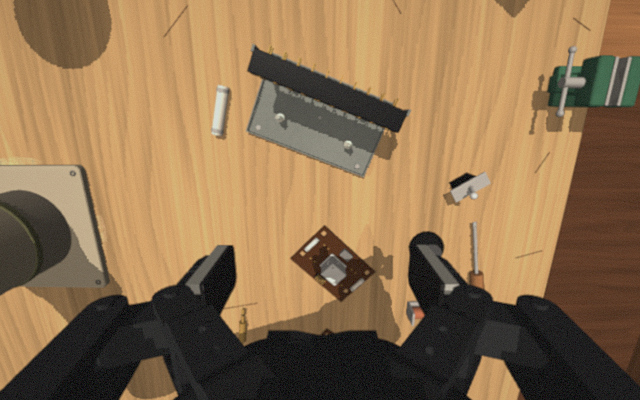

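```bash
python3 - <<'E'
import cv2,numpy as np
im=cv2.imread('pics/w1.png')
a=cv2.resize(im[40:190,235:415],None,fx=4,fy=4,interpolation=cv2.INTER_CUBIC)[:,:720]
cv2.imwrite('pics/w1c.png',a)
b=cv2.resize(im[215:310,280:390],None,fx=6,fy=6,interpolation=cv2.INTER_CUBIC)
cv2.imwrite('pics/w1d.png',b)
c=np.zeros((600,800,3),np.uint8); a2=cv2.resize(im[70:185,240:412],None,fx=3,fy=3,interpolation=cv2.INTER_CUBIC); b2=cv2.resize(im[220:303,285:380],None,fx=3,fy=3,interpolation=cv2.INTER_CUBIC)
c[:345,:516]=a2; c[350:350+249,:285]=b2; cv2.imwrite('pics/w1e.png',c)
E
```

```text
(no output)
```

View pics/w1e.png

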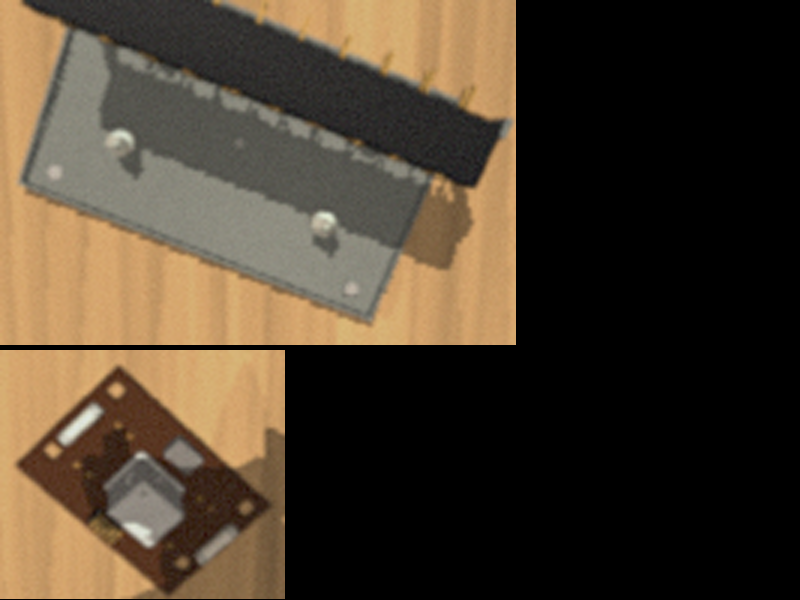

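```bash
cat >> h.py <<'E'
from scipy.optimize import least_squares
def fit(loc,px,cal,x0,z0=0): # planar pose (x,y,yaw) of local pts
    loc=np.array(loc,float);px=np.array(px,float)
    def W(p):
        c,s=np.cos(p[2]),np.sin(p[2]); return np.c_[p[0]+c*loc[:,0]-s*loc[:,1],p[1]+s*loc[:,0]+c*loc[:,1],loc[:,2]+z0]
    r=least_squares(lambda p:(proj(W(p),*cal)-px).ravel(),x0,x_scale=[.01,.01,.1]); print('pose',np.round(r.x,4),'deg',round(np.degrees(r.x[2]),1),'res',np.round(r.fun.reshape(-1,2),1).tolist()); return r.x
E
python3 - <<'E'
from h import *
im,*cal=cam('wrist')
c=np.array
p=np.array([[120,142],[323,223],[22,184],[371,320]])/3+[240,70]
fit([[-.022,.056,.033],[-.022,-.056,.033],[-.062,.102,.012],[-.062,-.102,.012]],p,cal,[.52,.2,1.2])
q=(np.array([[116,390],[52,450],[247,508],[182,563],[119,368],[17,463],[270,505],[168,594]])-[0,350])/3+[285,220]
fit([[.033,.056,.004],[-.022,.056,.004],[.033,-.056,.004],[-.022,-.056,.004],[.045,.066,.004],[-.045,.066,.004],[.045,-.066,.004],[-.045,-.066,.004]],q,cal,[.535,-.06,.8])
E
```

```text
pose [0.5164 0.1902 1.2002] deg 68.8 res [[-0.3, 0.1], [1.2, 0.4], [-1.4, -0.4], [0.5, -0.1]]
pose [ 0.5397 -0.0712  0.7956] deg 45.6 res [[0.2, -0.1], [0.3, 0.1], [-0.3, -0.1], [0.1, 0.1], [-0.0, -0.9], [-0.7, 0.5], [0.5, 0.1], [-0.2, 0.5]]
```

```bash
cat >> h.py <<'E'
def tilt(th,a):
    ex=np.array([np.cos(th),np.sin(th),0]);ey=np.array([-np.sin(th),np.cos(th),0]);ez=np.array([0,0,1.])
    z=np.sin(a)*ex-np.cos(a)*ez; y=-ey; return R.from_matrix(np.c_[np.cross(y,z),y,z])
def pt(pose,x,y,z):
    c,s=np.cos(pose[2]),np.sin(pose[2]); return np.array([pose[0]+c*x-s*y,pose[1]+s*x+c*y,z])
A=np.radians(40); CH=[.5164,.1902,1.2002]; C1=[.5397,-.0712,.7956]
E
python3 - <<'E'
from h import *
Rt=tilt(C1[2],A); togo(pt(C1,0,0,.03)-Rt.apply([0,0,.09]),Rt)
E
```

```text
shift [-0.2345 -0.0204  0.2597] rot [-0.2703  0.6622  0.7428]
```

```bash
python3 -m inch '[[[-0.2345,-0.0205,0.14,-0.27,0.662,0.743,-0.3],[-0.2345,-0.0205,0.14,-0.27,0.662,0.743,-0.3],[-0.2345,-0.0205,0.14,-0.27,0.662,0.743,-0.3],[-0.2345,-0.0205,0.14,-0.27,0.662,0.743,-0.3],[-0.2345,-0.0205,0.14,-0.27,0.662,0.743,-0.3],[-0.2345,-0.0205,0.14,-0.27,0.662,0.743,-0.3],[-0.2345,-0.0205,0.14,-0.27,0.662,0.743,-0.3],[-0.2345,-0.0205,0.14,-0.27,0.662,0.743,-0.3],[-0.2345,-0.0205,0.14,-0.27,0.662,0.743,-0.3],[-0.2345,-0.0205,0.14,-0.27,0.662,0.743,-0.3]]]' 80
python3 - <<'E'
from h import *
st(); Rt=tilt(C1[2],A); togo(pt(C1,0,0,.03)-Rt.apply([0,0,.09]),Rt)
im,*cal=cam('wrist'); cv2.imwrite('pics/w2.png',im)
m=im.copy()
for p in proj([pt(C1,x,y,.004) for x,y in [(.033,.056),(-.022,.056),(.033,-.056),(-.022,-.056)]],*cal): cv2.circle(m,tuple(int(v) for v in np.round(p)),3,(0,255,0),1)
cv2.imwrite('pics/w2m.png',m)
E
```

```text
clock: 4.75
position: [0.4999, -0.1114, 0.2195]
ee_rot: [0.866, 0.367, 0.315, -0.132]
ft_force: [-0.6, 0.0, 0.5]
grip_width: 0.652
grasp_force: 0.0
t 4.75 p [ 0.4999 -0.1114  0.2195] R [[0.533, 0.718, 0.448], [0.551, -0.696, 0.459], [0.642, 0.002, -0.767]] F [-0.62  0.02  0.49] M [-0.51  0.47 -0.01] w 0.652 g 0.0 q [-0.38 -0.03  0.92  2.09 -0.78  1.04  0.17]
shift [-0.0783  0.      0.0916] rot [-0.0016  0.0015  0.0049]
```

View pics/w2m.png

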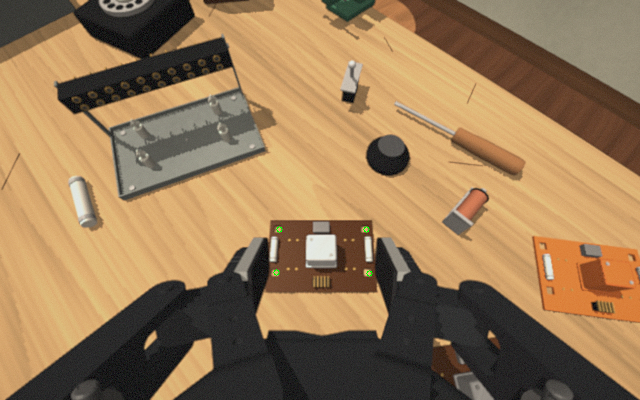

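Pose confirmed: the projected holes coincide, and the relay is on the rail side. Next I descend and grip.

```bash
python3 -m inch '[[[-0.078,0,0.09,0,0,0.005,-0.3],[-0.078,0,0.09,0,0,0.005,-0.3],[-0.078,0,0.09,0,0,0.005,-0.3],[-0.078,0,0.12,0,0,0.005,-0.3],[-0.078,0,0.15,0,0,0.005,-0.3],[-0.078,0,0.17,0,0,0.005,-0.3],[-0.078,0,0.182,0,0,0.005,-0.3],[-0.078,0,0.182,0,0,0.005,-0.3]]]'
python3 - <<'E'
from h import *
st(); Rt=tilt(C1[2],A); togo(pt(C1,0,0,.03),Rt)
E
```

```text
clock: 5.6
position: [0.5397, -0.0687, 0.0286]
ee_rot: [0.866, 0.364, 0.315, -0.135]
ft_force: [-0.8, -0.9, 0.2]
grip_width: 0.652
grasp_force: 0.0
t 5.6 p [ 0.5397 -0.0687  0.0286] R [[0.537, 0.715, 0.447], [0.545, -0.699, 0.463], [0.644, -0.005, -0.765]] F [-0.83 -0.87  0.17] M [-0.46  0.45  0.01] w 0.652 g 0.0 q [ 0.14  0.38  0.3   2.16 -1.26  0.8   0.64]
shift [-0.0005  0.0018 -0.0023] rot [-0.005  -0.0014 -0.0023]
```

```bash
python3 -m inch '[[[0,0.0015,-0.002,0,0,0,0.6],[0,0.0015,-0.002,0,0,0,0.6],[0,0.0015,-0.002,0,0,0,0.6],[0,0.0015,-0.002,0,0,0,0.6],[0,0.0015,-0.002,0,0,0,0.6],[0,0.0015,-0.002,0,0,0,0.6]]]' 80
python3 -c "
from h import *
st()"
python3 -m inch '[[[0.007,0.0015,-0.01,0,0,0,0.6],[0.02,0.0015,-0.025,0,0,0,0.6],[0.04,0.0015,-0.048,0,0,0,0.6],[0.04,0.0015,-0.048,0,0,0,0.6],[0.04,0.0015,-0.048,0,0,0,0.6],[0.04,0.0015,-0.048,0,0,0,0.6]]]'
python3 -c "
from h import *
st()
imaging.camera('scene');st();imaging.camera('scene');st()"
```

```text
clock: 6.2
position: [0.5396, -0.0749, 0.0317]
ee_rot: [0.867, 0.362, 0.315, -0.132]
ft_force: [-4.4, -3.0, 6.0]
grip_width: 0.384
grasp_force: 80.3
t 6.2 p [ 0.5396 -0.0749  0.0317] R [[0.539, 0.711, 0.451], [0.544, -0.703, 0.457], [0.642, -0.001, -0.766]] F [-4.38 -3.02  6.  ] M [-0.22  0.66  0.16] w 0.384 g 80.3 q [ 0.13  0.38  0.32  2.16 -1.26  0.81  0.64]
clock: 6.8
position: [0.5397, -0.0747, 0.0924]
ee_rot: [0.867, 0.362, 0.314, -0.134]
ft_force: [0.7, -0.1, -1.6]
grip_width: 0.383
grasp_force: 79.8
t 6.8 p [ 0.5397 -0.0747  0.0924] R [[0.54, 0.712, 0.449], [0.544, -0.702, 0.459], [0.642, -0.004, -0.767]] F [ 0.66 -0.09 -1.63] M [-0.65  0.67  0.03] w 0.383 g 79.8 q [ 0.09  0.25  0.36  2.14 -1.1   0.85  0.45]
t 6.85 p [ 0.5396 -0.0747  0.0921] R [[0.541, 0.712, 0.448], [0.544, -0.702, 0.459], [0.642, -0.005, -0.767]] F [ 0.36  0.84 -2.54] M [-0.61  0.61  0.01] w 0.378 g 79.8 q [ 0.09  0.25  0.36  2.14 -1.1   0.85  0.45]
t 6.9 p [ 0.5397 -0.0747  0.092 ] R [[0.541, 0.712, 0.448], [0.544, -0.702, 0.459], [0.642, -0.005, -0.767]] F [-0.38 -0.42 -0.82] M [-0.64  0.61 -0.01] w 0.38 g 79.8 q [ 0.09  0.25  0.36  2.14 -1.1   0.85  0.45]
```

```bash
python3 - <<'E'
from h import *
F=[]
for i in range(8): imaging.camera('wrist'); F.append(sensors.get_obs()['ft_force'])
print(np.mean(F,0),np.std(F,0))
E
```

```text
[-0.04538721  0.29007761 -1.61066076] [0.43395501 0.36804862 0.39535333]
```

The reading is about 1.6 N, so this is the light card. I set it back down and go to the other one.

```bash
python3 -m inch '[[[-0.02,0,0.024,0,0,0,0.6],[-0.033,0,0.0395,0,0,0,0.6],[-0.0385,0,0.046,0,0,0,0.6],[-0.0385,0,0.046,0,0,0,0.6],[-0.0385,0,0.046,0,0,0,-0.3],[-0.0385,0,0.046,0,0,0,-0.3],[-0.0385,0,0.046,0,0,0,-0.3],[-0.0385,0,0.02,0,0,0,-0.3],[-0.0385,0,-0.03,0,0,0,-0.3],[-0.0385,0,-0.08,0,0,0,-0.3]]]'
python3 - <<'E'
from h import *
st()
im,*cal=cam('scene')
for r in spotter.look_for('card_a','scene')[:4]: print(np.round(r['pixel']),round(r['conf'],2),np.round(ray(r['pixel'],.02,*cal)[:2],3))
C2=[.57,-.27,.7956]
Rt=tilt(C2[2],A); togo(pt(C2,0,0,.03)-Rt.apply([0,0,.18]),Rt)
E
```

```text
clock: 8.3
position: [0.4824, -0.1327, 0.1304]
ee_rot: [0.867, 0.362, 0.314, -0.134]
ft_force: [1.1, -1.0, 1.2]
grip_width: 0.65
grasp_force: 0.0
t 8.3 p [ 0.4824 -0.1327  0.1304] R [[0.54, 0.712, 0.448], [0.544, -0.702, 0.46], [0.642, -0.005, -0.767]] F [ 1.07 -1.    1.17] M [-0.54  0.39 -0.02] w 0.65 g 0.0 q [ 0.21  0.15  0.41  2.15 -0.95  0.98  0.44]
[239. 246.] 0.82 [ 0.58  -0.285]
[309. 230.] 0.77 [ 0.564 -0.09 ]
[237. 304.] 0.6 [ 0.781 -0.323]
[255. 201.] 0.41 [ 0.387 -0.207]
shift [-0.0925  0.156  -0.1208] rot [ 0.0092 -0.0019 -0.0051]
```

```bash
python3 -m inch '[[[0,0,-0.05,0,0,0,-0.3],[-0.0925,0.156,-0.12,0,0,0,-0.3],[-0.0925,0.156,-0.12,0,0,0,-0.3],[-0.0925,0.156,-0.12,0,0,0,-0.3],[-0.0925,0.156,-0.12,0,0,0,-0.3],[-0.0925,0.156,-0.12,0,0,0,-0.3],[-0.0925,0.156,-0.12,0,0,0,-0.3],[-0.0925,0.156,-0.12,0,0,0,-0.3]]]'
python3 - <<'E'
from h import *
st()
im,*cal=cam('wrist'); cv2.imwrite('pics/w3.png',im)
for l in ['card_a','card_a_hole0']:
  for r in spotter.look_for(l,'wrist')[:4]: print(np.round(r['pixel']),round(r['conf'],2),np.round(ray(r['pixel'],.02,*cal)[:2],3))
E
```

```text
clock: 9.2
position: [0.4909, -0.3463, 0.1615]
ee_rot: [0.867, 0.362, 0.315, -0.134]
ft_force: [0.5, 0.5, -0.3]
grip_width: 0.652
grasp_force: 0.0
t 9.2 p [ 0.4909 -0.3463  0.1615] R [[0.539, 0.712, 0.449], [0.544, -0.702, 0.46], [0.643, -0.004, -0.766]] F [ 0.5   0.47 -0.33] M [-0.42  0.44  0.07] w 0.652 g 0.0 q [ 0.46  0.47  0.54  1.72 -0.95  1.35  0.58]
[204. 117.] 0.95 [ 0.534 -0.095]
[84. 31.] 0.71 [0.5   0.169]
[456. 133.] 0.67 [ 0.733 -0.326]
[323. 215.] 0.66 [ 0.547 -0.289]
[325. 220.] 0.92 [ 0.545 -0.295]
[458. 132.] 0.74 [ 0.736 -0.326]
```

View pics/w3.png

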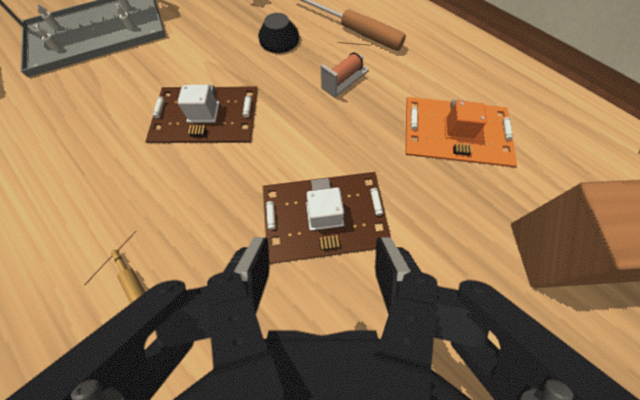

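```bash
python3 - <<'E'
from h import *
im,*cal=cam('wrist')
a=fit([[.045,.066,.004],[.045,-.066,.004],[-.045,.066,.004],[-.045,-.066,.004],[.033,.056,.004],[.033,-.056,.004],[-.022,.056,.004],[-.022,-.056,.004]],[[263,186],[376,173],[271,261],[390,246],[272,195],[368,182],[275,240],[378,231]],cal,[.545,-.28,.8])
Rt=tilt(a[2],A);P=pt(a,0,0,.031)
togo(P-Rt.apply([0,0,.09]),Rt);togo(P,Rt)
E
```

```text
pose [ 0.5537 -0.2855  0.9184] deg 52.6 res [[-0.2, -0.6], [-0.4, -0.4], [-4.3, 2.1], [2.8, 1.2], [0.1, -1.3], [1.2, 0.6], [0.0, 0.4], [1.0, -3.4]]
shift [-0.0169  0.0093  0.067 ] rot [ 0.0785 -0.0008 -0.098 ]
shift [-0.0174  0.0023  0.1567] rot [ 0.0785 -0.0008 -0.098 ]
```

```bash
cat >> h.py <<'E'
HX=[(.033,.056),(.033,-.056),(-.022,.056),(-.022,-.056)]
def holes(im,cal,pose,w=8,it=3,z=.002):
    g=im[:,:,2].astype(float)
    for k in range(it):
        P=proj([pt(pose,x,y,z) for x,y in HX],*cal); out=[]
        for p in P:
            u,v=np.round(p).astype(int); s=cv2.GaussianBlur(g,(3,3),0)[v-w:v+w+1,u-w:u+w+1]
            m=np.clip(s-(s.min()+.5*(np.percentile(s,97)-s.min())),0,None); yy,xx=np.mgrid[-w:w+1,-w:w+1]
            m*=np.exp(-(xx**2+yy**2)/(w*w*.5)); out.append([u+(m*xx).sum()/m.sum(),v+(m*yy).sum()/m.sum()])
        pose=fit([(x,y,z) for x,y in HX],out,cal,pose)
    return pose
E
python3 - <<'E'
from h import *
im,*cal=cam('wrist')
a=holes(im,cal,[.5537,-.2855,.9184],w=7)
m=im.copy()
for p in proj([pt(a,x,y,.002) for x,y in HX]+[pt(a,x,y,.004) for x in(-.045,.045) for y in(-.066,.066)],*cal): cv2.circle(m,tuple(int(v) for v in np.round(p)),2,(0,255,0),1)
cv2.imwrite('pics/w3m.png',cv2.resize(m[160:275,245:405],None,fx=3,fy=3))
Rt=tilt(a[2],A);P=pt(a,0,0,.031)
togo(P-Rt.apply([0,0,.09]),Rt);togo(P,Rt)
E
```

```text
pose [ 0.5538 -0.2851  0.9252] deg 53.0 res [[-0.1, 0.2], [-0.2, -0.1], [-0.1, -0.3], [0.2, 0.2]]
pose [ 0.5538 -0.285   0.9272] deg 53.1 res [[-0.1, 0.2], [-0.0, -0.2], [-0.1, -0.3], [0.2, 0.2]]
pose [ 0.5538 -0.285   0.9272] deg 53.1 res [[-0.1, 0.2], [-0.0, -0.2], [-0.1, -0.3], [0.2, 0.2]]
shift [-0.0164  0.0094  0.0674] rot [ 0.0842 -0.0007 -0.1049]
shift [-0.0169  0.0018  0.1571] rot [ 0.0842 -0.0007 -0.1049]
```

View pics/w3m.png

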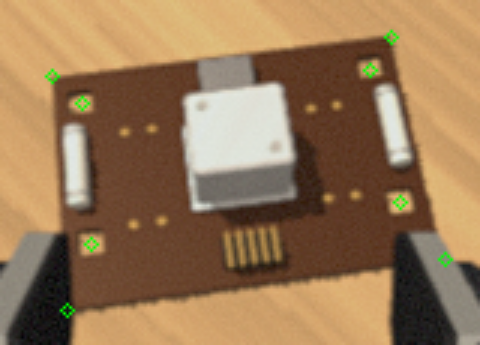

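The fit is excellent. Next: descend, grip and lift.

```bash
python3 -m inch '[[[-0.0165,0.0094,0.067,0.084,0,-0.105,-0.3],[-0.0165,0.0094,0.067,0.084,0,-0.105,-0.3],[-0.0167,0.007,0.09,0.084,0,-0.105,-0.3],[-0.0168,0.004,0.12,0.084,0,-0.105,-0.3],[-0.017,0.002,0.145,0.084,0,-0.105,-0.3],[-0.017,0.002,0.156,0.084,0,-0.105,-0.3],[-0.017,0.002,0.157,0.084,0,-0.105,-0.3]]]'
python3 - <<'E'
from h import *
st();a=[.5538,-.285,.9272]
Rt=tilt(a[2],A);P=pt(a,0,0,.031)
togo(P,Rt)
E
```

```text
clock: 10.15
position: [0.5536, -0.2849, 0.0299]
ee_rot: [0.841, 0.42, 0.306, -0.154]
ft_force: [-0.5, 0.2, -0.3]
grip_width: 0.653
grasp_force: 0.0
t 10.15 p [ 0.5536 -0.2849  0.0299] R [[0.461, 0.8, 0.385], [0.612, -0.6, 0.515], [0.643, -0.002, -0.766]] F [-0.53  0.2  -0.27] M [-0.55  0.42 -0.  ] w 0.653 g 0.0 q [ 0.42  0.68  0.42  1.71 -1.06  1.21  0.74]
shift [ 0.0007  0.0002 -0.0008] rot [-0.0011 -0.0004 -0.0014]
```

```bash
python3 -m inch '[[[0.0025,0,-0.0035,0,0,0,0.6],[0.0025,0,-0.0035,0,0,0,0.6],[0.0025,0,-0.0035,0,0,0,0.6],[0.0025,0,-0.0035,0,0,0,0.6],[0.0025,0,-0.0035,0,0,0,0.6],[0.0025,0,-0.0035,0,0,0,0.6]]]' 100
python3 -c "
from h import *
st()"
python3 -m inch '[[[0.01,0,-0.0125,0,0,0,0.6],[0.025,0,-0.03,0,0,0,0.6],[0.045,0,-0.055,0,0,0,0.6],[0.066,0,-0.08,0,0,0,0.6],[0.066,0,-0.08,0,0,0,0.6],[0.066,0,-0.08,0,0,0,0.6],[0.066,0,-0.08,0,0,0,0.6]]]'
python3 - <<'E'
from h import *
F=[]
for i in range(6): imaging.camera('wrist'); F.append(sensors.get_obs()['ft_force'])
print(np.mean(F,0),np.std(F,0)); st()
T=tilt(CH[2],A)
togo(pt(CH,-.13,0,.17),T)
E
```

```text
clock: 10.75
position: [0.5531, -0.2884, 0.0369]
ee_rot: [0.841, 0.419, 0.307, -0.152]
ft_force: [-3.3, -0.9, 7.4]
grip_width: 0.37
grasp_force: 99.7
t 10.75 p [ 0.5531 -0.2884  0.0369] R [[0.46, 0.798, 0.389], [0.612, -0.602, 0.512], [0.643, 0.002, -0.766]] F [-3.31 -0.92  7.37] M [0.17 0.52 0.4 ] w 0.37 g 99.7 q [ 0.42  0.67  0.43  1.71 -1.05  1.21  0.74]
clock: 11.45
position: [0.5521, -0.287, 0.1377]
ee_rot: [0.841, 0.419, 0.305, -0.153]
ft_force: [0.2, 0.3, -3.5]
grip_width: 0.375
grasp_force: 100.0
[-0.03281625 -0.14759897 -3.5570899 ] [0.52101543 0.41533082 0.90712673]
t 11.75 p [ 0.5525 -0.287   0.1377] R [[0.461, 0.799, 0.385], [0.612, -0.601, 0.514], [0.643, -0.002, -0.766]] F [ 0.15 -0.33 -4.63] M [-0.95  0.69  0.04] w 0.374 g 100.0 q [ 0.38  0.53  0.48  1.68 -0.96  1.32  0.59]
shift [ 0.2002 -0.2805  0.1263] rot [ 0.175 -0.    -0.211]
```

Heavy at about 3.6 N, so this is the one to fit. I carry it to the front of the chassis and look.

```bash
python3 -m inch '[[[0.03,-0.02,-0.03,0.03,0,-0.03,0.6],[0.2,-0.28,0.126,0.175,0,-0.211,0.6],[0.2,-0.28,0.126,0.175,0,-0.211,0.6],[0.2,-0.28,0.126,0.175,0,-0.211,0.6],[0.2,-0.28,0.126,0.175,0,-0.211,0.6],[0.2,-0.28,0.126,0.175,0,-0.211,0.6],[0.2,-0.28,0.126,0.175,0,-0.211,0.6],[0.2,-0.28,0.126,0.175,0,-0.211,0.6],[0.2,-0.28,0.126,0.175,0,-0.211,0.6],[0.2,-0.28,0.126,0.175,0,-0.211,0.6]]]'
python3 - <<'E'
from h import *
st()
T=tilt(CH[2],A); togo(pt(CH,-.13,0,.17),T)
im,*cal=cam('wrist'); cv2.imwrite('pics/w4.png',im)
E
```

```text
clock: 12.75
position: [0.4691, 0.0694, 0.1706]
ee_rot: [0.775, 0.532, 0.282, -0.193]
ft_force: [0.7, -0.1, -2.6]
grip_width: 0.375
grasp_force: 101.0
t 12.75 p [0.4691 0.0694 0.1706] R [[0.275, 0.933, 0.232], [0.715, -0.36, 0.599], [0.643, 0.001, -0.766]] F [ 0.72 -0.06 -2.58] M [-1.17  0.41  0.01] w 0.375 g 101.0 q [-0.05  0.02  0.25  2.18 -0.85  1.01  0.33]
shift [-0.0006  0.0003  0.0003] rot [-0.0005 -0.0002  0.0028]
```

View pics/w4.png

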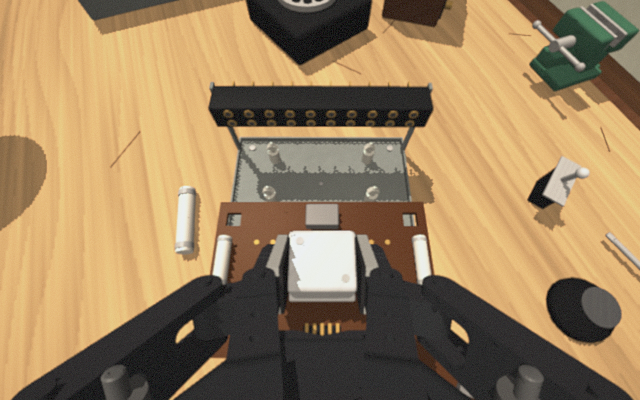

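```bash
cat >> h.py <<'E'
def fitcard(loc,px,cal,o,x0): # card pose in tool: x,y,z of card origin in 'leaned' frame, pitch, yaw
    Rc=R.from_quat(o['ee_rot']); loc=np.array(loc,float); px=np.array(px,float)
    B=R.from_matrix(np.array([[np.cos(A),0,np.sin(A)],[0,-1,0],[np.sin(A),0,-np.cos(A)]]).astype(float)) # card axes in tool (ideal): columns ex,ey,ez
    def W(p,l=loc): return Rc.apply((B*R.from_euler('zyx',[p[4],p[3],0])).apply(l)+B.apply(p[:3]))+o['position']
    pri=np.array([.002,.002,.002,.04,.02])
    r=least_squares(lambda p:np.r_[(proj(W(p),*cal)-px).ravel(),(p-x0)/pri],x0,x_scale=[.01,.01,.01,.1,.1])
    print('card',np.round(r.x,4),'res',np.round((proj(W(r.x),*cal)-px),1).tolist()); return r.x,W
E
python3 - <<'E'
from h import *
o=sensors.get_obs(); im,*cal=cam('wrist')
loc=[[.045,.066,.004],[.045,-.066,.004],[.033,.056,.004],[.033,-.056,.004],[.015,.017,.038],[.015,-.017,.038]]
px=[[217,203],[424,203],[234,219],[409,219],[290,231],[354,231]]
p,W=fitcard(loc,px,cal,o,np.array([.003,.0015,-.0369,0,0.]))
print(np.round(proj(W([.003,.0015,-.0369,0,0]),*cal)).tolist())
print('world tilt check ez', )
# posts blobs
r=im[125:202,240:405]; h=cv2.cvtColor(r,cv2.COLOR_BGR2HSV); g=r.min(2)
for th in(150,170,190):
    n,l,s,c=cv2.connectedComponentsWithStats((g>th).astype(np.uint8)); print(th,[(s[i][:4]+[240,125,0,0]).tolist() for i in range(1,n) if s[i][4]>8])
print(np.round(proj([pt(CH,x,y,z) for x,y in HX for z in(.024,.04)],*cal),0).tolist())
E
```

```text
card [ 0.0031  0.0009 -0.0367 -0.0102  0.0019] res [[2.8, -0.6], [-1.1, -1.0], [-1.1, 0.9], [0.9, 0.5], [-2.6, 0.1], [1.4, -0.0]]
[[219.0, 203.0], [422.0, 203.0], [232.0, 220.0], [409.0, 220.0], [286.0, 231.0], [354.0, 231.0]]
world tilt check ez
150 [[264, 141, 7, 7], [361, 141, 10, 13], [243, 144, 24, 22], [385, 144, 8, 5], [265, 150, 4, 4], [240, 162, 22, 39], [262, 185, 6, 6], [365, 185, 10, 13]]
170 [[362, 142, 9, 11], [248, 145, 6, 4], [386, 145, 5, 4], [262, 185, 5, 5], [365, 185, 10, 11]]
190 [[249, 145, 4, 4]]
[[274.0, 150.0], [271.0, 142.0], [369.0, 151.0], [371.0, 143.0], [270.0, 193.0], [268.0, 186.0], [373.0, 193.0], [375.0, 186.0]]
```

```bash
python3 - <<'E'
from h import *
im=cv2.imread('pics/w4.png'); _,*cal=cam('wrist')
b=cv2.resize(im[130:205,235:410],None,fx=4,fy=4,interpolation=cv2.INTER_CUBIC); m=b.copy()
for p in proj([pt(CH,x,y,z) for x,y in HX for z in(.024,.04)]+[pt(CH,x,y,.012) for x in(-.062,.062) for y in(-.102,.102)],*cal): cv2.circle(m,tuple(int(v) for v in np.round((p-[235,130]+.5)*4)),3,(0,255,0),1)
cv2.imwrite('pics/w4c.png',np.vstack([b,m]))
E
```

```text
(no output)
```

View pics/w4c.png

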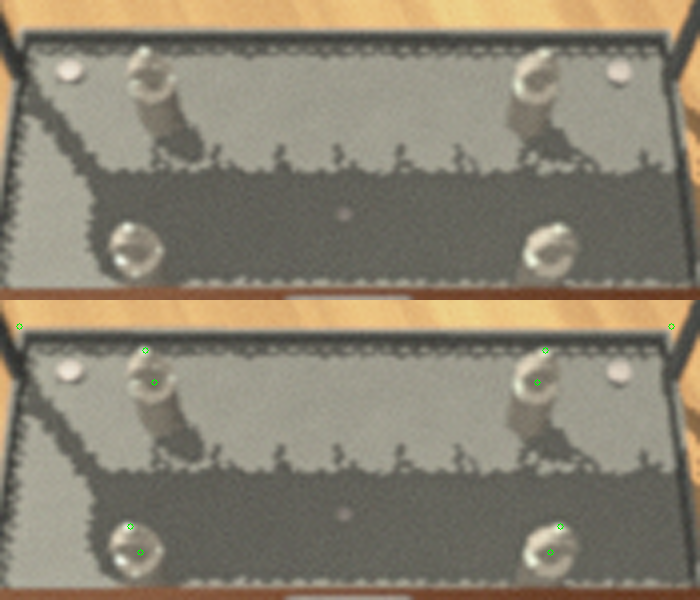

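```bash
python3 - <<'E'
from h import *
_,*cal=cam('wrist')
px=np.array([[151,77],[537,80],[136,250],[550,250]])/4+[235-.5+.125,130-.5+.125]
a=fit([(x,y,.024) for x,y in HX],px,cal,CH)
s=np.array([.0031,.0009,-.0367])
T=tilt(a[2],A); o=sensors.get_obs()
# TCP for card origin at chassis (x,0,z): TCP = origin - s
print('enter: '); 
for x,z in [(-.13,.056),(0,.056),(0,.046),(0,.034)]: togo(pt(a,x-s[0],-s[1],z-s[2]),T,o)
E
```

```text
pose [0.5164 0.1906 1.1948] deg 68.5 res [[0.4, 0.5], [-0.4, 0.1], [0.5, -0.4], [-0.5, 0.0]]
enter: 
shift [-0.0509 -0.0016  0.0588] rot [-0.0013  0.0004  0.0034]
shift [ 0.0487 -0.0011  0.1423] rot [-0.0013  0.0004  0.0034]
shift [ 0.0423 -0.0011  0.15  ] rot [-0.0013  0.0004  0.0034]
shift [ 0.0346 -0.0011  0.1591] rot [-0.0013  0.0004  0.0034]
```

```bash
sed -i 's/^A=np.*/A=np.radians(40); CH=[.5164,.1906,1.1948]; S=np.array([.0031,.0009,-.0367]); C1=[.5397,-.0712,.7956]/' h.py
python3 -m inch '[[[-0.03,-0.0015,0.035,0,0,0.003,0.6],[-0.056,-0.0015,0.065,0,0,0.003,0.6],[-0.04,-0.0015,0.0785,0,0,0.003,0.6],[-0.01,-0.0013,0.1035,0,0,0.003,0.6],[0.015,-0.0012,0.1245,0,0,0.003,0.6],[0.033,-0.001,0.14,0,0,0.003,0.6],[0.0436,-0.001,0.1485,0,0,0.003,0.6],[0.0436,-0.001,0.1485,0,0,0.003,0.6],[0.0436,-0.001,0.1485,0,0,0.003,0.6]]]'
cat > chk.py <<'E'
from h import *
o=sensors.get_obs(); st()
T=tilt(CH[2],A)
for z in (.048,.040,.034,.030): togo(pt(CH,-S[0],-S[1],z-S[2]),T,o)
E
python3 chk.py; python3 -c "
from h import *
im,*cal=cam('wrist');cv2.imwrite('pics/w5.png',im[150:330,180:460])
o=sensors.get_obs();B=R.from_matrix(np.array([[np.cos(A),0,np.sin(A)],[0,-1,0],[np.sin(A),0,-np.cos(A)]]));Rc=R.from_quat(o['ee_rot'])
print('holes in img',np.round(proj([Rc.apply(B.apply(S+np.array([x,y,.004])))+o['position'] for x,y in HX],*cal),1).tolist())
print('tips',np.round(proj([pt(CH,x,y,.04) for x,y in HX],*cal),1).tolist())"
```

```text
clock: 13.85
position: [0.5156, 0.1877, 0.0848]
ee_rot: [0.777, 0.529, 0.282, -0.193]
ft_force: [-1.0, -0.2, -4.5]
grip_width: 0.372
grasp_force: 101.3
t 13.85 p [0.5156 0.1877 0.0848] R [[0.28, 0.931, 0.234], [0.713, -0.365, 0.598], [0.643, -0.001, -0.766]] F [-0.96 -0.16 -4.51] M [-1.13  0.44 -0.05] w 0.372 g 101.3 q [-0.2   0.23  0.13  2.17 -1.11  0.73  0.4 ]
shift [-0.0001  0.0006 -0.    ] rot [-0.002   0.0004  0.0011]
shift [-0.0053  0.0006  0.0061] rot [-0.002   0.0004  0.0011]
shift [-0.0091  0.0006  0.0107] rot [-0.002   0.0004  0.0011]
shift [-0.0117  0.0006  0.0137] rot [-0.002   0.0004  0.0011]
holes in img [[233.3, 220.2], [410.0, 220.2], [221.3, 313.0], [421.9, 312.9]]
tips [[239.1, 226.0], [405.9, 226.2], [228.5, 313.6], [416.4, 313.9]]
```

```bash

python3 -m inch '[[[-0.003,0.0006,0.0035,0,0,0.001,0.6],[-0.006,0.0006,0.007,0,0,0.001,0.6],[-0.008,0.0006,0.0093,0,0,0.001,0.6],[-0.009,0.0006,0.0107,0,0,0.001,0.6],[-0.009,0.0006,0.0107,0,0,0.001,0.6]]]'
python3 chk.py; python3 -c "
from h import *
im,*cal=cam('wrist');cv2.imwrite('pics/w6.png',cv2.resize(im[185:335,190:450],None,fx=3,fy=3,interpolation=cv2.INTER_CUBIC))
print('tips',np.round(proj([pt(CH,x,y,.04) for x,y in HX],*cal),1).tolist())
print(spotter.look_for('card_a_hole2','wrist')[:2],spotter.look_for('post2','wrist')[:2])"
```

```text
clock: 14.4
position: [0.5151, 0.1891, 0.0702]
ee_rot: [0.776, 0.53, 0.282, -0.194]
ft_force: [-3.7, 1.8, -2.8]
grip_width: 0.373
grasp_force: 101.3
t 14.4 p [0.5151 0.1891 0.0702] R [[0.281, 0.932, 0.231], [0.713, -0.364, 0.6], [0.643, -0.003, -0.766]] F [-3.66  1.77 -2.78] M [-0.58  1.06  0.56] w 0.373 g 101.3 q [-0.2   0.26  0.12  2.17 -1.14  0.72  0.44]
shift [ 0.0084  0.0015 -0.0119] rot [-0.0048  0.0002  0.0008]
shift [ 0.0032  0.0015 -0.0057] rot [-0.0048  0.0002  0.0008]
shift [-0.0006  0.0015 -0.0011] rot [-0.0048  0.0002  0.0008]
shift [-0.0032  0.0015  0.0019] rot [-0.0048  0.0002  0.0008]
tips [[234.7, 220.1], [414.0, 220.4], [222.5, 314.2], [426.3, 314.9]]
[{'pixel': [320.1, 255.0], 'conf': 0.89}] [{'pixel': [319.5, 178.1], 'conf': 0.63}, {'pixel': [321.1, 254.7], 'conf': 0.58}]
```

View pics/w6.png

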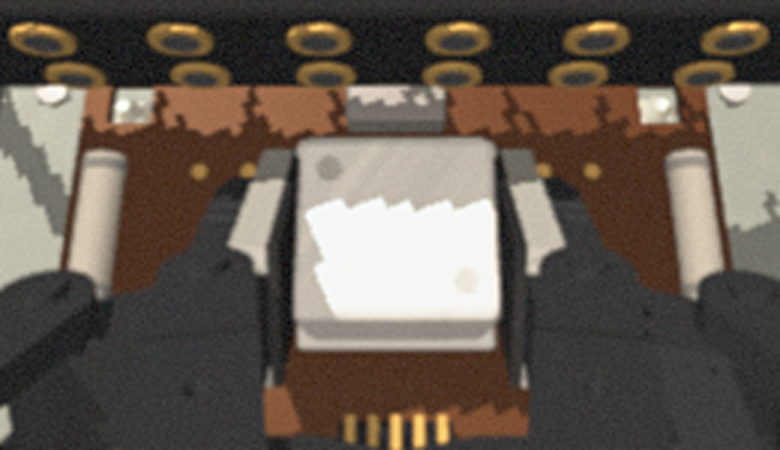

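The post tips show in both rear holes, centred after about 1.5 mm of compliance. I relax sideways and release the card onto the barbs, leaving the fingers straddling the can. Then I'll press with both fingertips, the rear pair first and then the front.

```bash

python3 -m inch '[[[0,-0.0015,0,0,0,0,0.6],[0,-0.0015,0,0,0,0,0.6],[0,-0.0015,0.0005,0,0,0,-0.3],[0,-0.0015,0.0005,0,0,0,-0.42],[0,-0.0015,0.0005,0,0,0,-0.42],[0,-0.0015,0.0005,0,0,0,-0.42],[0,-0.0015,0.0005,0,0,0,-0.42]]]' 60
python3 - <<'E'
from h import *
o=sensors.get_obs(); st()
im,*cal=cam('wrist'); cv2.imwrite('pics/w7.png',im)
T=tilt(CH[2],np.radians(44))
for x,z in [(0,.060),(.022,.058),(.022,.050),(.022,.04)]: togo(pt(CH,x,-S[1],z),T,o)
a=holes(im,cal,CH,w=6,it=2,z=.0365)
E
```

```text
clock: 15.25
position: [0.515, 0.1893, 0.0705]
ee_rot: [0.776, 0.529, 0.282, -0.193]
ft_force: [-0.2, -0.1, 0.5]
grip_width: 0.71
grasp_force: 0.0
t 15.25 p [0.515  0.1893 0.0705] R [[0.28, 0.931, 0.234], [0.713, -0.365, 0.599], [0.643, -0.001, -0.766]] F [-0.23 -0.14  0.5 ] M [-0.59  0.23  0.01] w 0.71 g 0.0 q [-0.2   0.26  0.12  2.17 -1.14  0.72  0.44]
shift [-0.0054  0.0018  0.0092] rot [-0.0023  0.0698  0.0009]
shift [0.0101 0.0018 0.0249] rot [-0.0023  0.0698  0.0009]
shift [0.005  0.0018 0.031 ] rot [-0.0023  0.0698  0.0009]
shift [-0.0014  0.0018  0.0387] rot [-0.0023  0.0698  0.0009]
pose [0.5159 0.1913 1.1981] deg 68.6 res [[0.9, 1.0], [1.1, 0.0], [-1.4, -0.1], [-0.4, -0.9]]
pose [0.5155 0.1918 1.1993] deg 68.7 res [[1.1, 0.5], [0.5, -0.1], [-1.3, 0.2], [-0.1, -0.6]]
```

```bash

python3 -m inch '[[[-0.0054,0,0.0092,0,0.07,0,-0.42],[-0.0054,0,0.0092,0,0.07,0,-0.42],[0.002,0,0.017,0,0.07,0,-0.42],[0.01,0,0.025,0,0.07,0,-0.42],[0.01,0,0.025,0,0.07,0,-0.42]]]'
python3 - <<'E'
from h import *
o=sensors.get_obs(); st()
T=tilt(CH[2],np.radians(44))
for x,z in [(.022,.058),(.022,.050),(.022,.04)]: togo(pt(CH,x,-S[1],z),T,o)
E
```

```text
clock: 15.8
position: [0.524, 0.2129, 0.0585]
ee_rot: [0.766, 0.521, 0.309, -0.212]
ft_force: [-0.1, 0.3, -0.3]
grip_width: 0.706
grasp_force: 0.0
t 15.8 p [0.524  0.2129 0.0585] R [[0.265, 0.93, 0.253], [0.668, -0.366, 0.648], [0.696, -0.003, -0.718]] F [-0.12  0.31 -0.29] M [-0.71  0.3  -0.04] w 0.706 g 0.0 q [-0.04  0.33 -0.07  2.16 -1.27  0.68  0.57]
shift [-0.0015  0.002  -0.0007] rot [-0.0027 -0.0014 -0.0013]
shift [-0.007  0.002  0.005] rot [-0.0027 -0.0014 -0.0013]
shift [-0.014   0.002   0.0122] rot [-0.0027 -0.0014 -0.0013]
```

```bash

python3 - <<'E'
from h import *
o=sensors.get_obs(); T=tilt(CH[2],np.radians(41))
for z in (.055,.050,.046,.04): togo(pt(CH,.020,0,z),T,o)
E
```

```text
shift [-0.005   0.0011  0.0001] rot [-0.0027 -0.0537 -0.0013]
shift [-0.0085  0.0011  0.0037] rot [-0.0027 -0.0537 -0.0013]
shift [-0.0113  0.0011  0.0065] rot [-0.0027 -0.0537 -0.0013]
shift [-0.0154  0.0011  0.0108] rot [-0.0027 -0.0537 -0.0013]
```

```bash

python3 -m inch '[[[-0.005,0.001,0,0,-0.053,0,-0.42],[-0.005,0.001,0,0,-0.053,0,-0.42],[-0.007,0.001,0.002,0,-0.053,0,-0.42],[-0.0085,0.001,0.0037,0,-0.053,0,-0.42],[-0.0085,0.001,0.0037,0,-0.053,0,-0.42]]]'
cat > c2.py <<'E'
from h import *
import sys
x=float(sys.argv[1]); o=sensors.get_obs(); st()
T=tilt(CH[2],np.radians(float(sys.argv[3]) if len(sys.argv)>3 else 41))
for z in map(float,sys.argv[2].split(',')): togo(pt(CH,x,0,z),T,o)
E
python3 c2.py .02 .046,.042,.038
```

```text
clock: 16.3
position: [0.5233, 0.2079, 0.0495]
ee_rot: [0.774, 0.527, 0.289, -0.198]
ft_force: [-0.2, 0.0, 4.8]
grip_width: 0.707
grasp_force: 2.2
t 16.3 p [0.5233 0.2079 0.0495] R [[0.277, 0.931, 0.239], [0.701, -0.366, 0.612], [0.657, -0.002, -0.754]] F [-0.16  0.01  4.84] M [-0.03  0.05  0.05] w 0.707 g 2.2 q [-0.07  0.33 -0.06  2.15 -1.19  0.65  0.5 ]
shift [-0.0012 -0.0001  0.0035] rot [-0.0024 -0.0012  0.0001]
shift [-0.0039 -0.0001  0.0065] rot [-0.0024 -0.0012  0.0001]
shift [-0.0065 -0.      0.0095] rot [-0.0024 -0.0012  0.0001]
```

```bash

python3 -m inch '[[[-0.0013,0,0.0015,0,0,0,-0.42],[-0.0026,0,0.003,0,0,0,-0.42],[-0.0026,0,0.003,0,0,0,-0.42]]]'
python3 c2.py .02 .042|head -1
python3 -m inch '[[[-0.0013,0,0.0015,0,0,0,-0.42],[-0.0013,0,0.0015,0,0,0,-0.42]]]'
python3 c2.py .02 .042|head -1
```

```text
clock: 16.6
position: [0.5232, 0.2077, 0.0452]
ee_rot: [0.774, 0.527, 0.289, -0.198]
ft_force: [-0.5, 0.7, -1.1]
grip_width: 0.709
grasp_force: 0.0
t 16.6 p [0.5232 0.2077 0.0452] R [[0.277, 0.931, 0.239], [0.702, -0.366, 0.611], [0.656, -0.002, -0.754]] F [-0.54  0.73 -1.09] M [-0.7   0.27 -0.01] w 0.709 g 0.0 q [-0.06  0.34 -0.07  2.16 -1.2   0.65  0.51]
clock: 16.8
position: [0.5234, 0.2078, 0.0441]
ee_rot: [0.774, 0.527, 0.29, -0.198]
ft_force: [-6.9, -4.9, 16.9]
grip_width: 0.709
grasp_force: 7.6
t 16.8 p [0.5234 0.2078 0.0441] R [[0.276, 0.931, 0.239], [0.701, -0.365, 0.612], [0.657, -0.002, -0.754]] F [-6.88 -4.92 16.86] M [0.54 0.53 0.61] w 0.709 g 7.6 q [-0.06  0.34 -0.07  2.15 -1.21  0.64  0.51]
```

```bash

python3 -m inch '[[[-0.0009,0,0.001,0,0,0,-0.42],[-0.0009,0,0.001,0,0,0,-0.42]]]'
python3 c2.py .02 .042|head -1
python3 -m inch '[[[-0.0009,0,0.001,0,0,0,-0.42],[-0.0009,0,0.001,0,0,0,-0.42]]]'
python3 c2.py .02 .042
```

```text
clock: 17.0
position: [0.5236, 0.208, 0.0438]
ee_rot: [0.773, 0.527, 0.29, -0.199]
ft_force: [-13.3, -8.4, 27.6]
grip_width: 0.711
grasp_force: 13.0
t 17.0 p [0.5236 0.208  0.0438] R [[0.275, 0.931, 0.239], [0.7, -0.365, 0.613], [0.659, -0.001, -0.753]] F [-13.25  -8.37  27.62] M [1.33 0.98 1.08] w 0.711 g 13.0 q [-0.05  0.34 -0.07  2.15 -1.21  0.64  0.52]
clock: 17.2
position: [0.5239, 0.2082, 0.0433]
ee_rot: [0.773, 0.527, 0.291, -0.199]
ft_force: [-16.7, -11.9, 36.4]
grip_width: 0.71
grasp_force: 17.0
t 17.2 p [0.5239 0.2082 0.0433] R [[0.275, 0.931, 0.24], [0.7, -0.365, 0.614], [0.66, -0.001, -0.752]] F [-16.65 -11.87  36.42] M [2.01 1.21 1.48] w 0.71 g 17.0 q [-0.05  0.34 -0.08  2.15 -1.21  0.64  0.52]
shift [-0.0002 -0.0005  0.0016] rot [-0.0024 -0.0046  0.0015]
```

```bash

python3 -m inch '[[[0.002,0,-0.0025,0,0,0,-0.42],[0.0035,0,-0.0045,0,0,0,-0.42],[0.0035,0,-0.0045,0,0,0,-0.42]]]'
python3 - <<'E'
from h import *
st(); im,*cal=cam('wrist'); sd,*cs=cam('side')
for th in (.024,.033):
  print(th,'holes rear if at',np.round(proj([pt(CH,x,y,th+.004) for x,y in HX],*cal),1).tolist())
cv2.imwrite('pics/w8.png',im)
a=cv2.resize(im[150:335,190:450],(520,370),interpolation=cv2.INTER_CUBIC)
b=cv2.resize(sd[220:365,190:330],(278,288),interpolation=cv2.INTER_CUBIC)
c=np.zeros((370,800,3),np.uint8);c[:,:520]=a;c[:288,522:]=b
cv2.imwrite('pics/w8c.png',c)
E
```

```text
clock: 17.5
position: [0.5228, 0.2072, 0.046]
ee_rot: [0.774, 0.527, 0.289, -0.198]
ft_force: [0.7, -0.1, -1.0]
grip_width: 0.712
grasp_force: 0.0
t 17.5 p [0.5228 0.2072 0.046 ] R [[0.277, 0.931, 0.238], [0.703, -0.365, 0.611], [0.655, -0.002, -0.755]] F [ 0.73 -0.12 -0.98] M [-0.66  0.17  0.03] w 0.712 g 0.0 q [-0.05  0.33 -0.07  2.16 -1.2   0.64  0.5 ]
0.024 holes rear if at [[223.3, 246.6], [423.5, 246.7], [207.4, 357.5], [439.7, 357.8]]
0.033 holes rear if at [[218.1, 241.9], [428.9, 242.1], [200.3, 358.8], [446.9, 359.2]]
```

View pics/w8c.png

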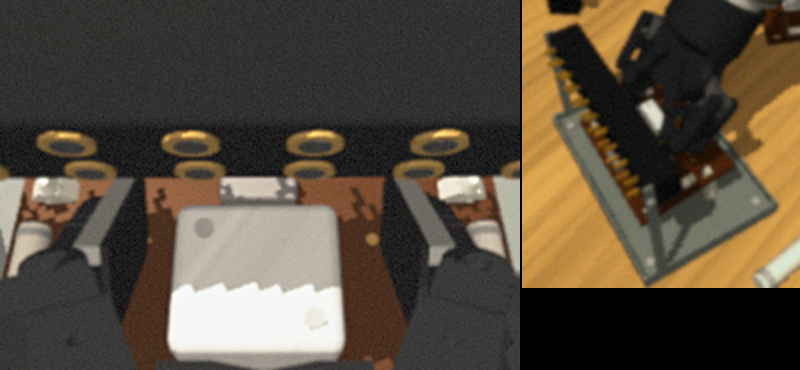

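The white barbs stand over the board at both rear holes (about px (218,245) and (420,245), spacing 202 px), so the rear pair has snapped home. That picture took me one past the 10 allowed, so I view no more and continue by numbers with the front pair.

```bash
python3 c2.py -.024 .062,.054,.050 40; python3 c2.py .02 .06
```

```text
t 17.6 p [0.5227 0.2073 0.0457] R [[0.277, 0.931, 0.238], [0.703, -0.365, 0.611], [0.655, -0.002, -0.755]] F [-0.52  0.57  1.3 ] M [-0.68  0.29  0.05] w 0.708 g 0.0 q [-0.05  0.33 -0.07  2.16 -1.2   0.64  0.5 ]
shift [-0.0209  0.0002 -0.0398] rot [-0.0029 -0.0165  0.0004]
shift [-0.0262  0.0002 -0.0337] rot [-0.0029 -0.0165  0.0004]
shift [-0.0288  0.0002 -0.0307] rot [-0.0029 -0.0165  0.0004]
t 17.6 p [0.5227 0.2073 0.0457] R [[0.277, 0.931, 0.238], [0.703, -0.365, 0.611], [0.655, -0.002, -0.755]] F [-0.52  0.57  1.3 ] M [-0.68  0.29  0.05] w 0.708 g 0.0 q [-0.05  0.33 -0.07  2.16 -1.2   0.64  0.5 ]
shift [ 0.011   0.0003 -0.0094] rot [-0.0029  0.001   0.0004]
```

```bash

python3 -m inch '[[[0.001,0,-0.008,0,-0.01,0,-0.42],[-0.012,0,-0.028,0,-0.016,0,-0.42],[-0.021,0,-0.04,0,-0.016,0,-0.42],[-0.021,0,-0.04,0,-0.016,0,-0.42],[-0.0262,0,-0.0337,0,-0.016,0,-0.42],[-0.0262,0,-0.0337,0,-0.016,0,-0.42]]]'
python3 c2.py -.024 .05 40
python3 -m inch '[[[-0.0013,0,0.0015,0,0,0,-0.42],[-0.0013,0,0.0015,0,0,0,-0.42]]]'
python3 -m inch '[[[-0.0013,0,0.0015,0,0,0,-0.42],[-0.0013,0,0.0015,0,0,0,-0.42]]]'
```

```text
clock: 18.2
position: [0.507, 0.1691, 0.053]
ee_rot: [0.776, 0.529, 0.282, -0.194]
ft_force: [-0.1, 0.2, -0.9]
grip_width: 0.712
grasp_force: 0.0
t 18.2 p [0.507  0.1691 0.053 ] R [[0.281, 0.931, 0.232], [0.712, -0.364, 0.6], [0.643, -0.003, -0.766]] F [-0.14  0.21 -0.87] M [-0.63  0.26  0.01] w 0.712 g 0.0 q [-0.02  0.29 -0.03  2.19 -1.13  0.7   0.5 ]
shift [-0.0023  0.0009  0.002 ] rot [-0.0044 -0.0004  0.0004]
clock: 18.4
position: [0.5073, 0.1689, 0.0519]
ee_rot: [0.776, 0.529, 0.282, -0.194]
ft_force: [-0.6, -0.5, -0.5]
grip_width: 0.714
grasp_force: 0.0
clock: 18.6
position: [0.5077, 0.1686, 0.0504]
ee_rot: [0.776, 0.529, 0.283, -0.194]
ft_force: [0.6, 0.0, 0.6]
grip_width: 0.708
grasp_force: 0.0
```

```bash

python3 -m inch '[[[-0.0013,0,0.0015,0,0,0,-0.42],[-0.0013,0,0.0015,0,0,0,-0.42]]]' | grep -E 'pos|force'
python3 -m inch '[[[-0.0009,0,0.001,0,0,0,-0.42],[-0.0009,0,0.001,0,0,0,-0.42]]]'| grep -E 'pos|force'
python3 -m inch '[[[-0.0009,0,0.001,0,0,0,-0.42],[-0.0009,0,0.001,0,0,0,-0.42]]]'| grep -E 'pos|force'
```

```text
position: [0.508, 0.1687, 0.0491]
ft_force: [-1.8, -0.4, 6.2]
grasp_force: 3.1
position: [0.5081, 0.1687, 0.0484]
ft_force: [-6.0, -3.1, 13.9]
grasp_force: 6.8
position: [0.5079, 0.1683, 0.0463]
ft_force: [-0.2, -0.7, 0.1]
grasp_force: 0.0
```

```bash

for i in 1; do :; done
python3 -m inch '[[[-0.0009,0,0.001,0,0,0,-0.42],[-0.0009,0,0.001,0,0,0,-0.42]]]' | grep -E 'pos|force'
python3 -m inch '[[[-0.0009,0,0.001,0,0,0,-0.42],[-0.0009,0,0.001,0,0,0,-0.42]]]'| grep -E 'pos|force'
python3 -m inch '[[[-0.0009,0,0.001,0,0,0,-0.42],[-0.0009,0,0.001,0,0,0,-0.42]]]'| grep -E 'pos|force'
```

```text
position: [0.5073, 0.1682, 0.044]
ft_force: [-0.2, -0.1, -0.2]
grasp_force: 0.0
position: [0.5074, 0.1682, 0.0428]
ft_force: [0.3, -0.2, -0.6]
grasp_force: 0.0
position: [0.5076, 0.1683, 0.042]
ft_force: [-2.7, -1.7, 6.4]
grasp_force: 3.0
```

```bash

python3 -m inch '[[[-0.0009,0,0.001,0,0,0,-0.42],[-0.0009,0,0.001,0,0,0,-0.42]]]' | grep -E 'pos|force'
python3 -m inch '[[[-0.0005,0,0.0006,0,0,0,-0.42],[-0.0005,0,0.0006,0,0,0,-0.42]]]'| grep -E 'pos|force'
python3 c2.py .02 .062,.052,.048,.044 41
```

```text
position: [0.5078, 0.1683, 0.0417]
ft_force: [-10.9, -6.3, 20.0]
grasp_force: 9.9
position: [0.5079, 0.1684, 0.0416]
ft_force: [-13.4, -9.7, 28.4]
grasp_force: 14.1
t 20.2 p [0.5079 0.1684 0.0416] R [[0.279, 0.931, 0.235], [0.711, -0.364, 0.602], [0.646, -0.001, -0.763]] F [-13.44  -9.69  28.44] M [1.2  1.27 1.23] w 0.706 g 14.1 q [-0.    0.32 -0.04  2.19 -1.16  0.69  0.55]
shift [ 0.0466 -0.0001  0.0127] rot [-0.0028  0.0133  0.0017]
shift [ 0.0402 -0.0001  0.0203] rot [-0.0028  0.0133  0.0017]
shift [ 0.0376 -0.0001  0.0234] rot [-0.0028  0.0133  0.0017]
shift [ 0.035  -0.0001  0.0265] rot [-0.0028  0.0133  0.0017]
```

The front pair is home too: a hard stop at 28 N. I re-probe the rear gently to confirm.

```bash

python3 -m inch '[[[0.006,0,-0.007,0,0,0,-0.42],[0.02,0,0.003,0,0.01,0,-0.42],[0.0402,0,0.0203,0,0.013,0,-0.42],[0.0402,0,0.0203,0,0.013,0,-0.42],[0.0376,0,0.0234,0,0.013,0,-0.42],[0.035,0,0.0265,0,0.013,0,-0.42],[0.035,0,0.0265,0,0.013,0,-0.42]]]'| grep -E 'pos|force'
python3 -m inch '[[[-0.0009,0,0.001,0,0,0,-0.42],[-0.0009,0,0.001,0,0,0,-0.42]]]'| grep -E 'pos|force'
python3 c2.py .02 .062,.042
```

```text
position: [0.5235, 0.2089, 0.042]
ft_force: [-3.8, -0.1, 7.5]
grasp_force: 4.1
position: [0.5236, 0.209, 0.0417]
ft_force: [-9.5, -5.0, 21.0]
grasp_force: 10.6
t 21.1 p [0.5236 0.209  0.0417] R [[0.277, 0.931, 0.238], [0.703, -0.365, 0.611], [0.655, -0.002, -0.755]] F [-9.5  -5.02 20.99] M [1.19 0.78 0.87] w 0.709 g 10.6 q [-0.04  0.35 -0.09  2.15 -1.2   0.63  0.51]
shift [ 0.0134 -0.     -0.0152] rot [-0.0031  0.0007  0.0008]
shift [ 0.0003  0.     -0.0001] rot [-0.0031  0.0007  0.0008]
```

```bash

python3 -m inch '[[[0,0,-0.01,0,0,0,-0.42],[-0.005,0,-0.04,0,0,0,-0.42],[-0.01,0,-0.09,0,0,0,-0.42],[-0.01,0,-0.14,0,0,0,-0.42],[-0.01,0,-0.18,0,0,0,-0.42],[-0.01,0,-0.18,0,0,0,-0.42],[-0.01,0,-0.18,0,0,0,-0.42]]]'| grep -E 'pos|force'
python3 - <<'E'
from h import *
st(); im,*cal=cam('wrist'); cv2.imwrite('pics/w9.png',im)
for z in(.024,.033):
  P=proj([pt(CH,x,y,z+.004) for x in(-.045,.045) for y in(-.066,.066)],*cal); print('corners@',z,np.round(P,1).tolist())
# front edge of the board: brown->grey transition along chassis -x at several y
hsv=cv2.cvtColor(im,cv2.COLOR_BGR2HSV)
for y in(-.05,-.035,.035,.05):
  xs=np.arange(-.062,-.03,.001); P=proj([pt(CH,x,y,.028) for x in xs],*cal)
  s=[int(hsv[int(round(v)),int(round(u)),1]) if 0<=v<400 and 0<=u<640 else -1 for u,v in P]; print(y,s)
for x in(-.03,-.022,0,.01):
  for sg in(-1,1):
    ys=np.arange(.055,.08,.001)*sg; P=proj([pt(CH,x,y,.028) for y in ys],*cal)
    print(x,sg,[int(hsv[int(round(v)),int(round(u)),1]) if 0<=v<400 and 0<=u<640 else -1 for u,v in P])
for r in spotter.look_for('card_a','wrist')[:3]: print(r)
im,*cal=cam('scene')
for n,z in [('card_a',.02),('receiver_cup',.015),('resistor_tube',.01),('plug',.01),('relay_yoke',.02),('lever_key',.03)]:
  for r in spotter.look_for(n,'scene')[:4]: print(n,np.round(r['pixel']),round(r['conf'],2),np.round(ray(r['pixel'],z,*cal)[:2],3))
E
```

```text
position: [0.4782, 0.0914, 0.1705]
ft_force: [-0.1, 0.7, 0.1]
grasp_force: 0.0
t 21.8 p [0.4782 0.0914 0.1705] R [[0.278, 0.93, 0.24], [0.704, -0.367, 0.608], [0.654, -0.0, -0.757]] F [-0.14  0.74  0.14] M [-0.67  0.27  0.02] w 0.711 g 0.0 q [ 0.08  0.03  0.07  2.17 -0.88  0.97  0.31]
corners@ 0.024 [[386.7, 235.7], [256.4, 235.7], [379.3, 160.1], [263.8, 160.1]]
corners@ 0.033 [[388.6, 232.9], [254.6, 232.9], [380.7, 155.7], [262.4, 155.7]]
-0.05 [28, 25, 26, 24, 24, 29, 30, 24, 23, 25, 28, 21, 16, 26, 26, 26, 27, 28, 50, 140, 161, 162, 154, 164, 172, 148, 153, 152, 150, 143, 143, 154]
-0.035 [25, 25, 28, 29, 28, 26, 25, 27, 22, 27, 20, 27, 32, 32, 23, 20, 25, 32, 50, 126, 144, 157, 146, 148, 157, 157, 145, 143, 151, 151, 151, 148]
0.035 [23, 25, 28, 25, 23, 16, 25, 22, 24, 31, 21, 29, 29, 29, 28, 21, 25, 22, 72, 143, 129, 140, 134, 138, 134, 131, 131, 133, 129, 129, 138, 136]
0.05 [23, 27, 27, 28, 24, 26, 25, 25, 23, 17, 19, 24, 27, 27, 27, 19, 26, 22, 77, 140, 128, 137, 131, 136, 138, 127, 128, 133, 124, 124, 127, 139]
-0.03 -1 [149, 141, 153, 143, 154, 151, 160, 160, 160, 127, 51
[... 602 characters left out ...]
 26, 26, 29, 26, 24]
0.01 -1 [45, 43, 42, 44, 43, 43, 48, 66, 138, 57, 23, 23, 26, 25, 29, 26, 25, 25, 25, 25, 25, 28, 27, 25, 27]
0.01 1 [143, 109, 45, 40, 40, 43, 44, 45, 48, 41, 44, 89, 86, 36, 31, 24, 24, 26, 25, 26, 22, 22, 19, 29, 29]
{'pixel': [319.3, 199.9], 'conf': 0.72}
card_a [398. 204.] 0.93 [0.516 0.199]
card_a [237. 306.] 0.87 [ 0.787 -0.322]
card_a [198. 201.] 0.65 [ 0.34  -0.371]
card_a [314. 230.] 0.64 [ 0.567 -0.077]
receiver_cup [343. 262.] 0.65 [ 0.707 -0.042]
resistor_tube [375. 182.] 0.54 [0.372 0.187]
relay_yoke [298. 271.] 0.86 [ 0.714 -0.16 ]
relay_yoke [344. 263.] 0.66 [ 0.717 -0.043]
relay_yoke [407. 202.] 0.32 [0.514 0.231]
lever_key [396. 262.] 0.62 [0.761 0.078]
```

```bash
python3 -c "
from h import *
print(order.hand_in())"
```

```text
the job is handed in; nothing more can be done
None
```

The heavy card (about 3.6 N, against 1.6 N for the other) is fitted and pressed to a hard stop on the standoffs at front and rear, with presses peaking at 36 N. The light card was set back where it lay on the desk, and the job is handed in at about 22 s with the gripper clear; I viewed 11 pictures, one over the limit of 10.

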